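# Clamp a reglued phone screen in the bonding press

### The arm

A 6-joint arm with a two-finger parallel gripper is mounted at the origin on the work surface. World frame = base frame: x ahead of the robot, y to its left, z up, the work surface at z = 0. Lengths are in mm, angles in rad, forces in N, time in s.
With the tool pointing down it reaches from about 350 to 875 mm from the base axis. Payload 4.2 kg.
Tool frame: the origin (TCP) lies midway between the tips of the shut fingers; the grasp point (between the pads) lies 19 mm behind it; z points along the fingers, y is the line along which they close (so a half turn about z gives the same grasp; the last joint's range is limited). The gripper opens to 85 mm and grips with 20 to 120 N. Pads are 22 mm wide; open, the fingers measure 114 mm over their backs; the gripper's body (76 mm by 85 mm) begins 54 mm behind the grasp point. The pads swing forward as they close: fully open they stand 13 mm farther back than shut.
Start: joints at [-0.962, 0.385, 0.008, 0, -1.194, -0.259], TCP at [214.208, -587.124, 206.012] pointing down, gripper open.
Joint ranges: [-3.14, 3.14], [-1.21, 2.06], [-1.07, 1.41], [-3.16, 2.05], [-2.99, -0.16], [-3.1, 3.1]. Speed limits (rad/s): [2.79, 2.79, 3.14, 3.14, 3.14, 3.14].

### API

Orientations are given as a unit quaternion [x, y, z, w].
In Python, from bench import read_state, get_image, job_done gives the robot as it stands.
- The arm moves only by the shell command python3 -m jog 'ROWS'. ROWS is JSON, a list of rows, each a list of 3 entries, a list of its own where there are three numbers: the shift along the world's x, y, z scaled (see below), then the turn, a rotation vector about the world's x, y, z scaled (see below), then the gripper's target within -1 to 1 (shut at 1, half-way at 0, fully open at -1). In form: [[[x, y, z], [wx, wy, wz], claw], ...]. A call has 1 to 20 rows; each row is the pose to reach, as a shift and turn from the pose commanded when the call began; what a row does not reach only later rows make up. The controller multiplies each number of a shift by 10 cm and each number of a turn by 120 degrees. A row lasts 1/10 s, in which the tool goes at most 50 mm and 8.59 degrees, less where a joint would pass 70% of its speed; a pose out of reach is approached as far as the arm can. A call with a number of a shift or a turn outside -1 to 1 is refused whole. A call with a gripper value outside its range is refused whole. The fingers move at their own pace and stop on an object; the grip force is fixed at half the most. Time passes only in rows, so rows that repeat a pose let the fingers close. It gives the time, the measured TCP pose, the force, the opening and the grip force at its end, in the units of the state.
- read_state(): the state, without advancing time (a new reading comes with each control period).
- get_image(name): name is "scene" or "top" or "wrist"; returns a dict with "frame" (384x512x3 uint8, red, green, blue), "range_z" (384x512 float32, mm along the optical axis (not along the pixel's ray), 0 where there is no reading), "fx", "fy", "cx", "cy" (pixels), "R" (3x3) and "t" (3): a world point X has camera coordinates R X + t. Camera axes: x right, y down, z forward; pixel columns grow to the right and rows downward; lengths in mm; the calibration is good to about 2 mm. The wrist camera is an equidistant fisheye: a pixel r from the principal point sees the ray r / f radians off the axis. A picture is of the moment at which its call begins.
- job_done(): hands the job in; it is judged then, once.
The state is a dict: "clock": time; "joints": joint angles; "joint_vel": joint speeds; "joint_efforts": joint torques, N m; "position": TCP position; "ee_rot": TCP orientation; "contact_force": force on the tool from outside, world axes, zero at the start; "wrist_torque": the same for the moment, N m; "gripper_width": finger opening in mm; "grasp_force": force on a finger pad.
Only numpy, scipy, OpenCV 4.12 (cv2) and the standard library are available. Lean on these libraries where they do the work, as an engineer would, in place of code of your own. Each camera call takes 0.05 s, during which the arm holds its last target. There are 200 camera calls.

### The job

The phone's screen has just been reglued and needs clamping while it sets. Swing the press arm over the phone, right up against its stop, then wind the knob clockwise: its clicks are light until the pressure plate meets the glass, then each one is distinctly stiffer. Stop on the third stiff click, not a click further or the glass cracks, let go so that the clamp stays set, and leave the phone and the other things on the mat where they lie.

Things in the scene. Friction and masses are not known exactly. Their poses are not given: they have to be found in the camera images.
- swing_arm: Blue swing arm of the press, a level bar 34 mm wide and 14 mm thick on an upright hinge post. Origin on the hinge axis at the arm's underside; x runs along the arm from hinge to knob (110 mm), z up. Seen from above it closes clockwise, to a stop where the knob stands over the middle of the phone bed; it starts 0.9 to 1.3 rad short of that. Carries knob, screw and pressure plate.
- hinge_top (a point): Top of the hinge post, on the vertical axis about which the arm swings, 77 mm above the bench. Friction of about 0.22 N m keeps the arm where it is left (2 N at the knob moves it). Best moved by the gripped knob in short arcs about this axis, turning the gripper with the arm so as not to wind the knob. Winding clockwise also holds the arm on its stop.
- knob_grip (a point): Centre of the round, fluted black knob (36 mm across, 26 mm tall) on the arm: on its vertical axis, half-way up, the height to grip (102 mm above the bench). The arm's head, 50 mm across, lies 27 mm below this point. The point belongs to the arm and does not turn with the knob. The knob neither rises nor sinks when wound. 30 N of grip holds it without slipping; it may be regripped at any rest.
- knob_top (a point): Middle of the orange disc on top of the knob (no marks). 18 clicks a turn, 0.35 rad each; it starts at rest in a click. Two to five light clicks come first. Torque swings by 0.28 N m each click: crest 1/4 click past each rest, dip at 3/4. Turning steadily, crest and dip are 0.26 and -0.02 on light clicks, 0.33 and 0.10 on the first stiff one, then 0.39 and 0.12; at pauses all up to 0.2 lower.
- plate_place (a point): Screw end under the arm, on the knob's axis, above the aluminium pressure plate (104 x 58 mm, 10 mm thick, black facing). Clockwise winding lowers the plate 0.8 mm a click; this point, on the arm, does not move with it. The plate is 1.5 to 4 mm clear of the glass at the start, differing each time. Its spring is preloaded (50 N), so the clicks turn stiff at once when it meets the glass.
- bed_centre (a point): Middle of the phone bed, on its surface, 19 mm above the bench; y runs along the phone to the hinge post (110 mm away), z up. With the arm on its stop the knob is right above this point. The press is a 124 x 244 mm aluminium plate fixed on a 3 mm blue mat. The knob stays when let go within a quarter click of a rest, though under load it may creep back a third of a click, which is harmless.
- phone: Black-glass phone, 71.5 x 147 x 8 mm, 0.18 kg, loose in the bed between black locating blocks with about 1.5 mm play; origin in the middle of its underside, y along its length. Not to be handled.
- spool_centre (a point): Orange solder spool, 60 mm across, 32 mm tall, standing on the mat: its centre. A bystander.
- screwdriver_grip (a point): Black-handled screwdriver, 160 mm long, 26 mm thick handle, lying on the mat: a point in its handle. A bystander.
- board_centre (a point): Green phone logic board, 75 x 45 x 6 mm, lying flat on the mat: the middle of its long part. A bystander.

How it is judged:
By the outcome, as a careful person would: the job done as asked, in the order asked, and still so for the second after the job is handed in, with the robot touching nothing.
It also fails if it takes over 72 s, if anything falls off the work surface, if the arm or the gripper's body presses on something with over 40 N, if the wrist force passes 120 N, or if a joint passes its speed limit or range.

## Working session

There is one attempt and no reset: what is moved stays moved. The work goes in short steps, Python scripts to look and compute and a shell command to move; the robot and the scene stay as the last step left them, time stands still between calls to the robot, and variables do not carry over. Pictures are saved under pics/ and viewed, at most 10 in all, crops included, and the job is handed in when it is done.

```bash
mkdir -p pics; ls
python3 - <<'E'
from bench import *
import cv2,numpy as np,pickle
s=read_state();print({k:np.round(v,3).tolist() for k,v in s.items()})
ims={n:get_image(n) for n in("scene","top")}
pickle.dump(ims,open('ims.pkl','wb'))
for n,i in ims.items(): print(n,i['fx'],i['cx'],i['cy'],i['R'],i['t'])
cv2.imwrite('pics/a.png',np.vstack([ims[n]['frame'][...,::-1] for n in ims])[:, :])
cv2.imwrite('pics/top.png',ims['top']['frame'][...,::-1])
E
```

```text
pics
{'clock': 0.0, 'joints': [-0.962, 0.386, 0.007, -0.001, -1.194, -0.259], 'joint_vel': [-0.001, -0.001, 0.0, 0.002, 0.0, -0.0], 'joint_efforts': [0.001, -39.229, 18.84, 4.186, -0.005, 0.0], 'position': [213.989, -586.543, 204.937], 'ee_rot': [-0.174, 0.985, 0.001, -0.0], 'contact_force': [0.004, -0.087, 0.508], 'wrist_torque': [-0.02, 0.018, 0.028], 'grasp_force': 0.0, 'gripper_width': 85.4}
scene 398.07388790673264 255.9604653692306 184.586713764767 [[-0.65283404  0.75747067 -0.00677492]
 [ 0.42238734  0.35658555 -0.83332808]
 [-0.62880574 -0.54688657 -0.5527372 ]] [ 383.95345911 -163.70680061 1158.3074318 ]
top 467.5003631932544 250.5484738999821 193.1775675274137 [[-0.02490043 -0.99963391  0.01058354]
 [-0.99070482  0.02325902 -0.13402602]
 [ 0.1337308  -0.01382247 -0.9909213 ]] [  6.18033136 592.55279451 985.22403222]
```

View pics/top.png

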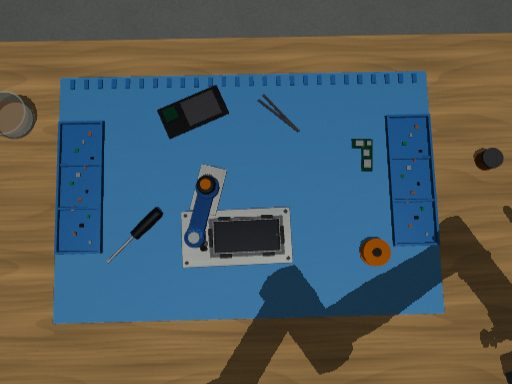

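The top view shows the knob disc at about (207,184), hinge post at (194,239), phone centre at about (246,236), and the press plate lying along the image columns (world y).

```bash
cat > h.py <<'E'
import numpy as np,cv2
def ray_at_z(im,u,v,z):
    R=np.array(im['R']);t=np.array(im['t']);c=-R.T@t
    d=R.T@np.array([(u-im['cx'])/im['fx'],(v-im['cy'])/im['fy'],1]);return c+d*(z-c[2])/d[2]
def pts(im):
    v,u=np.mgrid[:384,:512];z=im['range_z'].astype(float)
    P=np.stack([(u-im['cx'])/im['fx']*z,(v-im['cy'])/im['fy']*z,z],-1)
    return (P-np.array(im['t']))@np.array(im['R'])
E
python3 - <<'E'
import pickle;from h import *
ims=pickle.load(open('ims.pkl','rb'))
for n in ims:
    im=ims[n];P=pts(im);f=im['frame'].astype(int);ok=im['range_z']>0
    m=(f[...,0]>150)&(f[...,0]>f[...,2]*2.2)&ok&(P[...,2]>95)&(P[...,2]<135)
    v,u=np.nonzero(m);print(n,'knobtop',m.sum(),np.median(P[m],0),u.mean(),v.mean(),ray_at_z(im,u.mean(),v.mean(),115))
    # hinge top : height 70..84
    m=ok&(abs(P[...,2]-77)<5)&(f.min(-1)>110);print('hinge',m.sum(),P[m].mean(0) if m.any() else 0)
    if m.any():
        v,u=np.nonzero(m);print(ray_at_z(im,u.mean(),v.mean(),77),u.mean(),v.mean())
im=ims['top']
# phone: dark blob
g=im['frame'][205:272,178:295].max(-1)
big=cv2.resize(im['frame'][140:290,150:320][...,::-1],None,fx=4,fy=4,interpolation=cv2.INTER_CUBIC)
cv2.imwrite('pics/b.png',big)
for c in [(182,212),(289,208),(293,263),(184,268)]: print(ray_at_z(im,*c,19)[:2])
E
```

```text
scene knobtop 2 [604.55980461  85.02264004 116.36577147] 287.5 199.5 [603.02047589  83.90603782 115.        ]
hinge 67 [489.94841172  79.4302655   76.52053203]
[498.42705854 101.76621427  77.        ] 328.0 194.6865671641791
top knobtop 0 [nan nan nan] nan nan [nan nan nan]
hinge 94 [497.33102064 114.17786394  77.77945199]
[497.3622227  114.26663293  77.        ] 193.12765957446808 237.41489361702128
[556.72545164 144.89515692]
[559.98473412 -93.34748393]
[438.51398303 -97.77532485]
[433.68151743 141.17837437]
  return _methods._mean(a, axis=axis, dtype=dtype,
  ret = um.true_divide(
<stdin>:6: RuntimeWarning: Mean of empty slice.
  ret = ret.dtype.type(ret / rcount)
```

View pics/b.png

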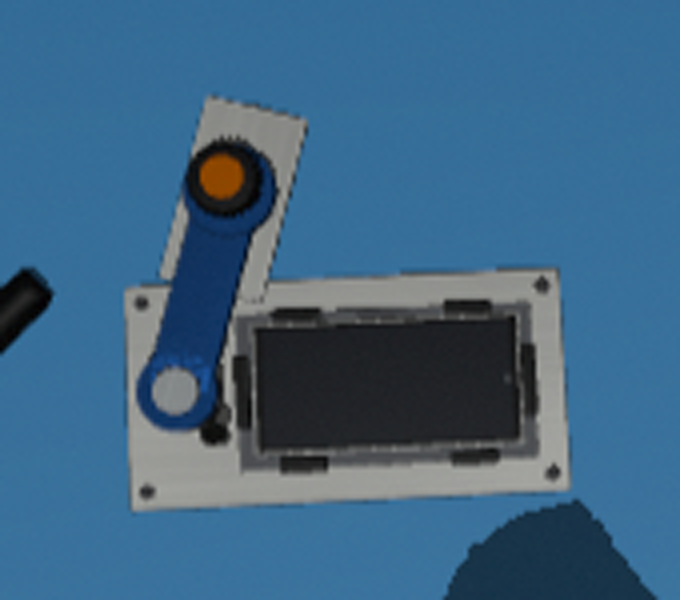

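The crop shows the orange disc at about (221,176), the hinge cap at (176,390), the phone centre at (389,383) and the plate projecting under the arm. Now I'll convert these to positions.

Run:
```python
import pickle;from h import *
from bench import read_state
from scipy.spatial.transform import Rotation as Rn
ims=pickle.load(open('ims.pkl','rb'));im=ims['top'];P=pts(im)
q=lambda x,y:(150+(x+.5)/4-.5,140+(y+.5)/4-.5)
f=im['frame'].astype(int);m=np.zeros((384,512),bool);m[165:205,190:225]=1
m&=(f[...,0]>90)&(f[...,0]>f[...,2]*2);v,u=np.nonzero(m);print(m.sum(),u.mean(),v.mean())
K=ray_at_z(im,u.mean(),v.mean(),115);H=ray_at_z(im,*q(176,390),77);B=ray_at_z(im,*q(389,383),27)
print('K',K,np.median(P[m],0),'H',H,'B',B,'|KH|',np.linalg.norm((K-H)[:2]),'|BH|',np.linalg.norm((B-H)[:2]))
a=np.arctan2(*(K-H)[1::-1]);b=np.arctan2(*(B-H)[1::-1]);print('ang',a,b,a-b)
m=np.zeros((384,512),bool);m[170:204,195:225]=1
m&=(f.min(-1)>100)&(im['range_z']>0);print('plate top z',m.sum(),np.percentile(P[m][:,2],[10,50,90]),P[m].mean(0))
for n,(r0,r1,c0,c1) in dict(bedL=(225,262,183,190),phone=(222,248,218,275),mat=(175,200,240,280)).items():
    p=P[r0:r1,c0:c1].reshape(-1,3);print(n,np.percentile(p[:,2],[10,50,90]))
s=read_state();print('tool axes',Rn.from_quat(s['ee_rot']).as_matrix().round(3))
```

```text
93 205.03225806451613 183.752688172043
K [603.89875241  84.96707515 115.        ] [603.41803299  84.85110545 116.87823616] H [497.93868411 113.22701805  77.        ] B [501.08029713   2.04739795  27.        ] |KH| 109.66385204776515 |BH| 111.22399767085285
ang -0.2606369716533093 -1.5425467495220095 1.2819097778687003
plate top z 303 [38.89325666 40.96210525 43.39570037] [621.56665488  71.3696858   41.07848505]
bedL [11.73192342 14.81572713 73.78333741]
phone [26.00921007 28.29954983 30.8162553 ]
mat [1.54945559 3.95644038 6.43025254]
tool axes [[-0.939 -0.343 -0.001]
 [-0.343  0.939  0.002]
 [ 0.     0.002 -1.   ]]
```

```bash
R='x'; 
python3 -m jog '[[[0.557,0.96,-0.036],[0,0,0.2],-1],[[0.557,0.96,-0.036],[0,0,0.2],-1],[[0.557,0.96,-0.036],[0,0,0.2],-1],[[0.557,0.96,-0.036],[0,0,0.2],-1]]'
python3 -m jog '[[[0.557,0.96,-0.036],[0,0,0.2],-1],[[0.557,0.96,-0.036],[0,0,0.2],-1],[[0.557,0.96,-0.036],[0,0,0.2],-1],[[0.557,0.96,-0.036],[0,0,0.2],-1]]'
python3 -m jog '[[[0.557,0.96,-0.036],[0,0,0.2],-1],[[0.557,0.96,-0.036],[0,0,0.2],-1],[[0.557,0.96,-0.036],[0,0,0.2],-1],[[0.557,0.96,-0.036],[0,0,0.2],-1]]'
python3 -m jog '[[[0.557,0.96,-0.036],[0,0,0.2],-1],[[0.557,0.96,-0.036],[0,0,0.2],-1],[[0.557,0.96,-0.036],[0,0,0.2],-1],[[0.557,0.96,-0.036],[0,0,0.2],-1]]'
python3 -m jog '[[[0.557,0.96,-0.036],[0,0,0.2],-1],[[0.557,0.96,-0.036],[0,0,0.2],-1],[[0.557,0.96,-0.036],[0,0,0.2],-1],[[0.557,0.96,-0.036],[0,0,0.2],-1]]'
python3 -m jog '[[[0.557,0.96,-0.036],[0,0,0.2],-1],[[0.557,0.96,-0.036],[0,0,0.2],-1],[[0.557,0.96,-0.036],[0,0,0.2],-1],[[0.557,0.96,-0.036],[0,0,0.2],-1]]'
python3 -m jog '[[[0.557,0.96,-0.036],[0,0,0.2],-1],[[0.557,0.96,-0.036],[0,0,0.2],-1],[[0.557,0.96,-0.036],[0,0,0.2],-1],[[0.557,0.96,-0.036],[0,0,0.2],-1],[[0.557,0.96,-0.036],[0,0,0.2],-1]]'
python3 - <<'E'
from bench import *
import cv2,pickle,numpy as np
s=read_state();print({k:np.round(s[k],3).tolist() for k in('clock','joints','position','ee_rot','contact_force','wrist_torque')})
i=get_image('wrist');pickle.dump(i,open('w.pkl','wb'));cv2.imwrite('pics/w.png',i['frame'][...,::-1]);print(i['fx'],i['cx'],i['cy'],i['R'],i['t'])
E
```

```text
clock: 0.5
position: [270.7, -489.5, 202.4]
ee_rot: [-0.376, 0.926, 0.0, 0.0]
contact_force: [-0.4, 0.4, -0.5]
gripper_width: 85.6
grasp_force: 0.0
clock: 0.9
position: [326.2, -394.5, 198.8]
ee_rot: [-0.56, 0.829, 0.0, -0.0]
contact_force: [0.5, 0.4, -0.4]
gripper_width: 85.3
grasp_force: 0.0
clock: 1.3
position: [381.9, -299.1, 195.1]
ee_rot: [0.719, -0.695, -0.0, 0.0]
contact_force: [-0.2, -0.3, 0.2]
gripper_width: 85.3
grasp_force: 0.0
clock: 1.7
position: [437.7, -203.5, 191.4]
ee_rot: [0.847, -0.531, -0.0, 0.0]
contact_force: [-0.7, -0.3, 0.8]
gripper_width: 85.2
grasp_force: 0.0
clock: 2.1
position: [493.3, -107.8, 187.6]
ee_rot: [0.939, -0.344, -0.0, 0.0]
contact_force: [-0.9, -0.2, 0.5]
gripper_width: 85.3
grasp_force: 0.0
clock: 2.5
position: [548.8, -12.1, 183.9]
ee_rot: [0.99, -0.142, -0.0, 0.0]
contact_force: [0.0, 1.2, -0.5]
gripper_width: 85.4
grasp_force: 0.0
clock: 3.0
position: [603.4, 82.4, 180.7]
ee_rot: [0.998, 0.066, -0.001, 0.0]
contact_force: [-1.0, 0.4, -0.4]
gripper_width: 85.3
grasp_force: 0.0
{'clock': 3.0, 'joints': [0.401, 0.377, -0.07, -0.0, -1.125, 1.301], 'position': [603.387, 82.437, 180.662], 'ee_rot': [0.998, 0.066, -0.001, 0.0], 'contact_force': [-0.962, 0.445, -0.352], 'wrist_torque': [-0.061, 0.019, -0.041]}
297.3186396354542 254.67158282065822 193.2896826232515 [[ 1.30670431e-01 -9.91425586e-01  7.39188542e-04]
 [-9.39340406e-01 -1.23567024e-01  3.19954361e-01]
 [-3.17119600e-01 -4.25029237e-02 -9.47432668e-01]] [  3.25949695 543.47979562 550.98884085]
```

View pics/w.png

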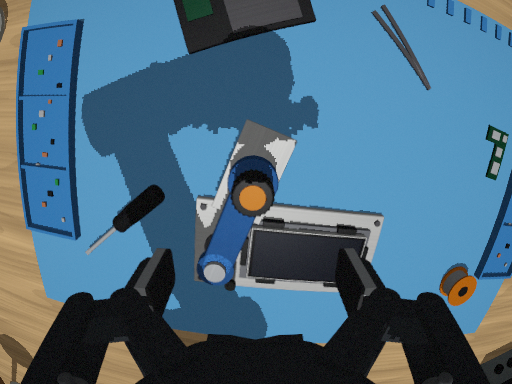

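The wrist view shows the orange disc at (253,198), the hinge cap at (214,271) and the open fingers well clear on either side. I'll use it to refine both positions.

Run:
```python
import pickle;from h import *
i=pickle.load(open('w.pkl','rb'));f=i['frame'].astype(int);R=np.array(i['R']);c=-R.T@np.array(i['t'])
def hit(u,v,z):
    d=np.array([(u-i['cx']),(v-i['cy'])]);r=np.hypot(*d);th=r/i['fx']
    d=R.T@np.array([*(d/r*np.sin(th)),np.cos(th)]);return c+d*(z-c[2])/d[2]
m=np.zeros(f.shape[:2],bool);m[175:220,230:280]=1;m&=(f[...,0]>130)&(f[...,0]>f[...,2]*2)
v,u=np.nonzero(m);K=hit(u.mean(),v.mean(),115)
m=np.zeros(f.shape[:2],bool);m[255:290,198:228]=1;m&=(f.min(-1)>110);v,u=np.nonzero(m);H=hit(u.mean(),v.mean(),77)
ph=hit(307,254.5,27)
print(K,H,np.linalg.norm((K-H)[:2]),'ang',np.arctan2(*(K-H)[1::-1]),'phone',ph,len(u),u.mean(),v.mean())
```

```text
[602.71502693  84.8594928  115.        ] [497.33771109 113.74003232  77.        ] 109.26327953846778 ang -0.26749943741897736 phone [505.29888841   3.47437692  27.        ] 306 214.0359477124183 272.70588235294116
```

```bash
python3 -m jog '[[[0,0.025,-0.3],[0,0,0.07],-1],[[0,0.025,-0.6],[0,0,0.14],-1],[[0,0.025,-0.8],[0,0,0.21],-1],[[0,0.025,-0.9],[0,0,0.24],-1],[[0,0.025,-0.98],[0,0,0.24],-1],[[0,0.025,-0.98],[0,0,0.24],-1],[[0,0.025,-0.98],[0,0,0.24],-1],[[0,0.025,-0.98],[0,0,0.24],-1]]'
python3 -m jog '[[[0,0,0],[0,0,0],1],[[0,0,0],[0,0,0],1],[[0,0,0],[0,0,0],1],[[0,0,0],[0,0,0],1],[[0,0,0],[0,0,0],1],[[0,0,0],[0,0,0],1],[[0,0,0],[0,0,0],1],[[0,0,0],[0,0,0],1]]'
cat > s.py <<'E'
from bench import *
import numpy as np,sys
from scipy.spatial.transform import Rotation as Rn
s=read_state();y=Rn.from_quat(s['ee_rot']).as_matrix()[:,1];x,yy=s['position'][:2]
print('t',round(s['clock'],2),'pos',np.round(s['position'],1),'yaw',round(np.arctan2(y[1],y[0]),4),'armang',round(np.arctan2(yy-113.5,x-497.6),4),'F',np.round(s['contact_force'],1),'M',np.round(s['wrist_torque'],3),'w',round(s['gripper_width'],1),'j1,6',np.round(s['joints'],2)[[0,5]])
E
python3 s.py
```

```text
clock: 3.85
position: [604.7, 87.2, 83.9]
ee_rot: [0.949, 0.315, 0.001, 0.0]
contact_force: [0.7, -0.7, 0.4]
gripper_width: 85.7
grasp_force: 0.0
clock: 4.65
position: [605.5, 87.4, 83.9]
ee_rot: [0.949, 0.316, 0.002, 0.0]
contact_force: [3.6, -2.9, 6.1]
gripper_width: 32.5
grasp_force: 59.4
t 4.65 pos [605.5  87.4  83.9] yaw -0.9273 armang -0.237 F [ 3.6 -2.9  6.1] M [-0.678 -0.953  0.051] w 32.5 j1,6 [0.41 1.81]
```

```bash
cat > arc.py <<'E'
import numpy as np,sys
# arc.py x y step n : rows for arcs about hinge
x,y,st,n=map(float,sys.argv[1:5]);r=np.array([x-497.6,y-113.5])
for k in range(1,int(n)+1):
    d=-st*k;c,s=np.cos(d),np.sin(d);q=np.array([[c,-s],[s,c]])@r-r
    print('[[%.3f,%.3f,0],[0,0,%.4f],1]'%(*(q/100),d/np.radians(120)),end=',')
E
python3 arc.py 605.5 87.4 0.06 7; echo
python3 - <<'E'
import numpy as np
r=np.array([107.9,-26.1]);d=-.42;c,s=np.cos(d),np.sin(d);print(np.array([[c,-s],[s,c]])@r+[497.6,113.5])
E
```

```text
[[-0.018,-0.064,0],[0,0,-0.0286],1],[[-0.039,-0.127,0],[0,0,-0.0573],1],[[-0.064,-0.189,0],[0,0,-0.0859],1],[[-0.093,-0.249,0],[0,0,-0.1146],1],[[-0.125,-0.307,0],[0,0,-0.1432],1],[[-0.161,-0.363,0],[0,0,-0.1719],1],[[-0.200,-0.417,0],[0,0,-0.2005],1],
[585.47974883  45.67102577]
```

```bash
python3 -m jog '[[[-0.018,-0.064,0],[0,0,-0.0286],1],[[-0.039,-0.127,0],[0,0,-0.0573],1],[[-0.064,-0.189,0],[0,0,-0.0859],1],[[-0.093,-0.249,0],[0,0,-0.1146],1],[[-0.125,-0.307,0],[0,0,-0.1432],1],[[-0.161,-0.363,0],[0,0,-0.1719],1],[[-0.200,-0.417,0],[0,0,-0.2005],1],[[-0.200,-0.417,0],[0,0,-0.2005],1],[[-0.200,-0.417,0],[0,0,-0.2005],1]]'; python3 s.py
python3 arc.py 585.5 45.7 0.06 11
```

```text
clock: 5.55
position: [585.4, 45.4, 83.9]
ee_rot: [0.994, 0.112, 0.001, 0.0]
contact_force: [3.2, -4.4, 5.4]
gripper_width: 32.4
grasp_force: 59.6
t 5.55 pos [585.4  45.4  83.9] yaw -1.3471 armang -0.6597 F [ 3.2 -4.4  5.4] M [-1.053 -1.108 -0.111] w 32.4 j1,6 [0.35 1.44]
[[-0.042,-0.051,0],[0,0,-0.0286],1],[[-0.087,-0.100,0],[0,0,-0.0573],1],[[-0.136,-0.146,0],[0,0,-0.0859],1],[[-0.186,-0.190,0],[0,0,-0.1146],1],[[-0.240,-0.229,0],[0,0,-0.1432],1],[[-0.295,-0.266,0],[0,0,-0.1719],1],[[-0.353,-0.299,0],[0,0,-0.2005],1],[[-0.412,-0.329,0],[0,0,-0.2292],1],[[-0.474,-0.355,0],[0,0,-0.2578],1],[[-0.536,-0.378,0],[0,0,-0.2865],1],[[-0.600,-0.397,0],[0,0,-0.3151],1],
```

```bash
python3 -m jog '[[[-0.042,-0.051,0],[0,0,-0.0286],1],[[-0.087,-0.100,0],[0,0,-0.0573],1],[[-0.136,-0.146,0],[0,0,-0.0859],1],[[-0.186,-0.190,0],[0,0,-0.1146],1],[[-0.240,-0.229,0],[0,0,-0.1432],1],[[-0.295,-0.266,0],[0,0,-0.1719],1],[[-0.353,-0.299,0],[0,0,-0.2005],1],[[-0.412,-0.329,0],[0,0,-0.2292],1],[[-0.474,-0.355,0],[0,0,-0.2578],1],[[-0.536,-0.378,0],[0,0,-0.2865],1],[[-0.600,-0.397,0],[0,0,-0.3151],1],[[-0.600,-0.397,0],[0,0,-0.3151],1],[[-0.600,-0.397,0],[0,0,-0.3151],1]]'; python3 s.py
python3 arc.py 525.5 6 0.03 10
```

```text
clock: 6.85
position: [524.4, 5.2, 83.8]
ee_rot: [0.976, -0.216, 0.0, 0.001]
contact_force: [1.4, -5.6, 8.9]
gripper_width: 32.1
grasp_force: 59.9
t 6.85 pos [524.4   5.2  83.8] yaw -2.007 armang -1.3286 F [ 1.4 -5.6  8.9] M [-1.502 -0.498 -0.127] w 32.1 j1,6 [0.32 0.81]
[[-0.032,-0.008,0],[0,0,-0.0143],1],[[-0.065,-0.015,0],[0,0,-0.0286],1],[[-0.098,-0.021,0],[0,0,-0.0430],1],[[-0.131,-0.026,0],[0,0,-0.0573],1],[[-0.164,-0.030,0],[0,0,-0.0716],1],[[-0.197,-0.033,0],[0,0,-0.0859],1],[[-0.230,-0.035,0],[0,0,-0.1003],1],[[-0.264,-0.036,0],[0,0,-0.1146],1],[[-0.297,-0.035,0],[0,0,-0.1289],1],[[-0.330,-0.034,0],[0,0,-0.1432],1],
```

```bash
python3 -m jog '[[[-0.032,-0.008,0],[0,0,-0.0143],1],[[-0.065,-0.015,0],[0,0,-0.0286],1],[[-0.098,-0.021,0],[0,0,-0.0430],1],[[-0.131,-0.026,0],[0,0,-0.0573],1],[[-0.164,-0.030,0],[0,0,-0.0716],1],[[-0.164,-0.030,0],[0,0,-0.0716],1]]'; python3 s.py
for i in 1; do
python3 -m jog '[[[-0.033,-0.003,0],[0,0,-0.0143],1],[[-0.033,-0.003,0],[0,0,-0.0143],1]]' >/dev/null; python3 s.py
python3 -m jog '[[[-0.033,-0.001,0],[0,0,-0.0143],1],[[-0.033,-0.001,0],[0,0,-0.0143],1]]' >/dev/null; python3 s.py
done
```

```text
clock: 7.45
position: [508.0, 2.2, 83.8]
ee_rot: [0.957, -0.289, 0.001, 0.0]
contact_force: [1.4, -4.9, 8.5]
gripper_width: 32.5
grasp_force: 59.8
t 7.45 pos [508.    2.2  83.8] yaw -2.1573 armang -1.4773 F [ 1.4 -4.9  8.5] M [-1.602 -0.567 -0.159] w 32.5 j1,6 [0.33 0.66]
t 7.65 pos [504.7   2.   83.8] yaw -2.1872 armang -1.5075 F [ 1.4 -4.7  8.3] M [-1.546 -0.445 -0.151] w 32.4 j1,6 [0.33 0.63]
t 7.85 pos [501.4   1.8  83.8] yaw -2.2171 armang -1.5369 F [ 1.2 -5.7  9.2] M [-1.667 -0.53  -0.188] w 32.3 j1,6 [0.33 0.59]
```

```bash
python3 -m jog '[[[-0.022,0,0],[0,0,-0.0095],1],[[-0.022,0,0],[0,0,-0.0095],1]]' >/dev/null; python3 s.py
python3 -m jog '[[[-0.022,0,0],[0,0,-0.0095],1],[[-0.022,0,0],[0,0,-0.0095],1]]' >/dev/null; python3 s.py
python3 -m jog '[[[-0.011,0,0],[0,0,-0.005],1],[[-0.011,0,0],[0,0,-0.005],1]]' >/dev/null; python3 s.py
```

```text
t 8.05 pos [501.3   1.8  83.9] yaw -2.2355 armang -1.538 F [ 7.  -7.9  3.4] M [-2.365 -1.986 -0.06 ] w 32.0 j1,6 [0.33 0.57]
t 8.25 pos [501.2   1.9  84. ] yaw -2.2546 armang -1.5387 F [11.8 -9.9 -0.9] M [-3.178 -3.436 -0.028] w 32.3 j1,6 [0.33 0.55]
t 8.45 pos [501.1   1.9  84. ] yaw -2.2646 armang -1.5392 F [ 13.9 -11.1  -3.3] M [-3.511 -4.085  0.065] w 32.3 j1,6 [0.33 0.54]
```

```bash
python3 -m jog '[[[0.033,0.0,0],[0,0,0.015],1],[[0.033,0.0,0],[0,0,0.015],1],[[0.033,0.0,0],[0,0,0.015],-0.3],[[0.033,0.0,0],[0,0,0.015],-0.3],[[0.033,0.0,0],[0,0,0.015],-0.3],[[0.033,0.015,0],[0,0,0.015],-0.3],[[0.033,0.015,0],[0,0,0.015],-0.3],[[0.033,0.015,0],[0,0,0.015],-0.3]]' >/dev/null; python3 s.py
```

```text
t 9.25 pos [498.7   4.2  82.7] yaw -2.236 armang -1.5609 F [ 0.9 -0.4  0.7] M [ 0.006 -0.013  0.008] w 55.7 j1,6 [0.33 0.57]
```

Run:
```python
from h import *;from bench import *
i=get_image('wrist');f=i['frame'];cv2.imwrite('pics/w2.png',f[...,::-1])
j=get_image('scene');cv2.imwrite('pics/s2.png',cv2.resize(j['frame'][130:280,220:420][...,::-1],None,fx=4,fy=4))
```

```text
(no output)
```

View pics/w2.png

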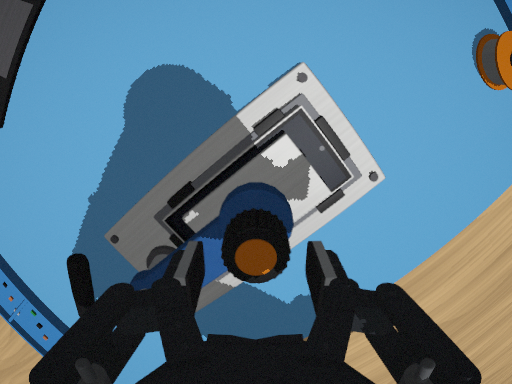

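View pics/s2.png

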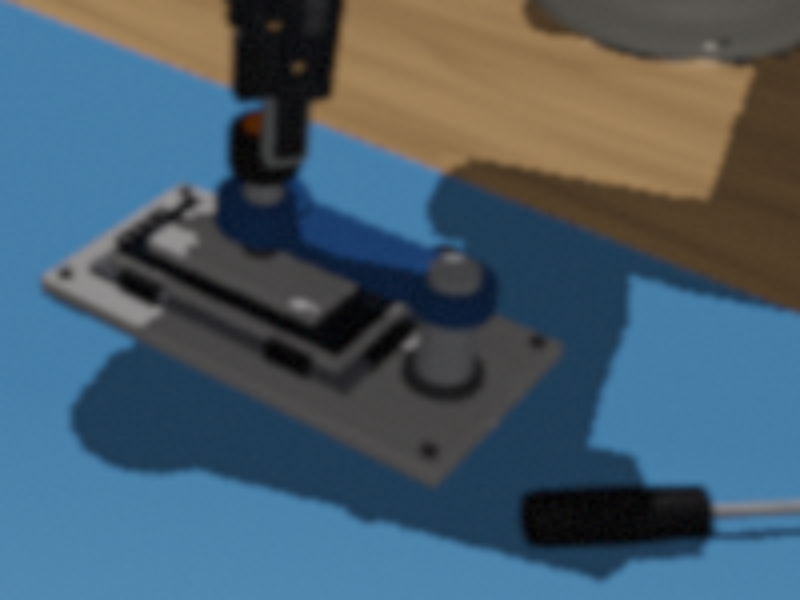

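The wrist view shows the arm over the phone, with the orange disc at (255,257) centred between the fingers at columns 190 and 318. The scene view confirms the arm lies along the phone, with the plate above the glass. I'll regrip centred.

```bash
python3 -m jog '[[[0.007,-0.008,-0.008],[0,0,0],-0.3],[[0.007,-0.008,-0.008],[0,0,0],-0.3],[[0.007,-0.008,-0.008],[0,0,0],1],[[0.007,-0.008,-0.008],[0,0,0],1],[[0.007,-0.008,-0.008],[0,0,0],1],[[0.007,-0.008,-0.008],[0,0,0],1],[[0.007,-0.008,-0.008],[0,0,0],1],[[0.007,-0.008,-0.008],[0,0,0],1]]' >/dev/null; python3 s.py
cat > q.py <<'E'
from bench import *
import numpy as np
from scipy.spatial.transform import Rotation as Rn
s=read_state();y=Rn.from_quat(s['ee_rot']).as_matrix()[:,1];a=np.arctan2(y[1],y[0])
Y0=float(open('y0').read());d=(Y0-a+1)%(2*np.pi)-1
print('t%.2f clicks %.3f Mz %.3f'%(s['clock'],d/(np.pi/9),s['wrist_torque'][2]),'F',np.round(s['contact_force'],1),'p',np.round(s['position'][:2],1))
E
python3 - <<'E'
from bench import *
import numpy as np
from scipy.spatial.transform import Rotation as Rn
y=Rn.from_quat(read_state()['ee_rot']).as_matrix()[:,1];open('y0','w').write(str(np.arctan2(y[1],y[0])))
E
python3 q.py
```

```text
t 10.15 pos [499.7   3.1  82.5] yaw -2.236 armang -1.5516 F [-1.1 -0.9  6. ] M [-0.313  0.548  0.087] w 32.6 j1,6 [0.33 0.57]
t10.15 clicks 0.000 Mz 0.087 F [-1.1 -0.9  6. ] p [499.7   3.1]
```

```bash
python3 -m jog '[[[-0.015,0,0],[0,0,0],1],[[-0.015,0,0],[0,0,0],1],[[-0.015,0,0],[0,0,0],1]]' >/dev/null; python3 q.py
python3 -m jog '[[[0,0,0],[0,0,-0.0208],1]]' >/dev/null; python3 q.py
python3 -m jog '[[[0,0,0],[0,0,-0.0208],1]]' >/dev/null; python3 q.py
python3 -m jog '[[[0,0,0],[0,0,-0.0208],1]]' >/dev/null; python3 q.py
python3 -m jog '[[[0,0,0],[0,0,-0.0208],1]]' >/dev/null; python3 q.py
python3 -m jog '[[[0,0,0],[0,0,-0.0208],1]]' >/dev/null; python3 q.py
python3 -m jog '[[[0,0,0],[0,0,-0.0208],1]]' >/dev/null; python3 q.py
python3 -m jog '[[[0,0,0],[0,0,-0.0208],1]]' >/dev/null; python3 q.py
python3 -m jog '[[[0,0,0],[0,0,-0.0208],1]]' >/dev/null; python3 q.py
python3 -m jog '[[[0,0,0],[0,0,-0.0208],1]]' >/dev/null; python3 q.py
python3 -m jog '[[[0,0,0],[0,0,-0.0208],1]]' >/dev/null; python3 q.py
python3 -m jog '[[[0,0,0],[0,0,-0.0208],1]]' >/dev/null; python3 q.py
python3 -m jog '[[[0,0,0],[0,0,-0.0208],1]]' >/dev/null; python3 q.py
```

```text
t10.45 clicks -0.000 Mz -0.028 F [ 2.6 -4.6  3.2] p [499.4   3.2]
t10.55 clicks 0.126 Mz 0.230 F [ 3.8 -2.7  2.9] p [499.4   3.2]
t10.65 clicks 0.252 Mz 0.268 F [ 3.  -4.8  3.1] p [499.4   3.2]
t10.75 clicks 0.376 Mz 0.232 F [ 3.1 -3.4  2.7] p [499.4   3.2]
t10.85 clicks 0.501 Mz 0.120 F [ 3.3 -2.4  3.4] p [499.4   3.2]
t10.95 clicks 0.627 Mz 0.040 F [ 3.6 -4.1  3. ] p [499.4   3.2]
t11.05 clicks 0.754 Mz 0.003 F [ 4.6 -4.2  3.5] p [499.4   3.2]
t11.15 clicks 0.879 Mz 0.004 F [ 4.4 -3.8  2.9] p [499.4   3.2]
t11.25 clicks 1.003 Mz 0.091 F [ 3.2 -3.   3.2] p [499.3   3.2]
t11.35 clicks 1.127 Mz 0.187 F [ 3.5 -3.4  2.2] p [499.3   3.2]
t11.45 clicks 1.250 Mz 0.240 F [ 2.8 -3.6  2.9] p [499.3   3.1]
t11.55 clicks 1.375 Mz 0.281 F [ 3.5 -4.1  3.3] p [499.3   3.1]
t11.65 clicks 1.500 Mz 0.202 F [ 3.4 -4.3  3.3] p [499.3   3.1]
```

```bash
python3 -m jog '[[[0,0,0],[0,0,-0.0208],1]]' >/dev/null; python3 q.py
python3 -m jog '[[[0,0,0],[0,0,-0.0208],1]]' >/dev/null; python3 q.py
python3 -m jog '[[[0,0,0],[0,0,-0.0208],1]]' >/dev/null; python3 q.py
python3 -m jog '[[[0,0,0],[0,0,-0.0208],1]]' >/dev/null; python3 q.py
python3 -m jog '[[[0,0,0],[0,0,-0.0208],1]]' >/dev/null; python3 q.py
python3 -m jog '[[[0,0,0],[0,0,-0.0208],1]]' >/dev/null; python3 q.py
python3 -m jog '[[[0,0,0],[0,0,-0.0208],1]]' >/dev/null; python3 q.py
python3 -m jog '[[[0,0,0],[0,0,-0.0208],1]]' >/dev/null; python3 q.py
python3 -m jog '[[[0,0,0],[0,0,-0.0208],1]]' >/dev/null; python3 q.py
python3 -m jog '[[[0,0,0],[0,0,-0.0208],1]]' >/dev/null; python3 q.py
python3 -m jog '[[[0,0,0],[0,0,-0.0208],1]]' >/dev/null; python3 q.py
python3 -m jog '[[[0,0,0],[0,0,-0.0208],1]]' >/dev/null; python3 q.py
```

```text
t11.75 clicks 1.626 Mz 0.033 F [ 3.9 -4.   2.7] p [499.3   3.2]
t11.85 clicks 1.752 Mz -0.057 F [ 2.8 -3.6  3.8] p [499.3   3.1]
t11.95 clicks 1.877 Mz -0.022 F [ 3.8 -4.8  3.8] p [499.3   3.1]
t12.05 clicks 2.001 Mz 0.059 F [ 2.8 -4.7  3.5] p [499.3   3.1]
t12.15 clicks 2.125 Mz 0.206 F [ 2.9 -3.9  3.2] p [499.3   3.1]
t12.25 clicks 2.249 Mz 0.255 F [ 3.  -4.   3.3] p [499.2   3.1]
t12.35 clicks 2.373 Mz 0.262 F [ 3.  -4.1  3.6] p [499.2   3.2]
t12.45 clicks 2.498 Mz 0.137 F [ 3.  -4.3  3.2] p [499.2   3.1]
t12.55 clicks 2.624 Mz 0.057 F [ 2.8 -4.3  3.1] p [499.2   3.2]
t12.65 clicks 2.750 Mz -0.035 F [ 2.7 -3.8  3.2] p [499.2   3.1]
t12.75 clicks 2.876 Mz -0.023 F [ 2.4 -3.6  2.4] p [499.2   3.1]
t12.85 clicks 3.000 Mz 0.086 F [ 2.7 -4.2  3.9] p [499.2   3.1]
```

```bash
python3 -m jog '[[[0,0,0],[0,0,-0.0208],1]]' >/dev/null; python3 q.py
python3 -m jog '[[[0,0,0],[0,0,-0.0208],1]]' >/dev/null; python3 q.py
python3 -m jog '[[[0,0,0],[0,0,-0.0208],1]]' >/dev/null; python3 q.py
python3 -m jog '[[[0,0,0],[0,0,-0.0208],1]]' >/dev/null; python3 q.py
python3 -m jog '[[[0,0,0],[0,0,-0.0208],1]]' >/dev/null; python3 q.py
python3 -m jog '[[[0,0,0],[0,0,-0.0208],1]]' >/dev/null; python3 q.py
python3 -m jog '[[[0,0,0],[0,0,-0.0208],1]]' >/dev/null; python3 q.py
python3 -m jog '[[[0,0,0],[0,0,-0.0208],1]]' >/dev/null; python3 q.py
```

```text
t12.95 clicks 3.124 Mz 0.154 F [ 3.3 -3.3  3.5] p [499.2   3.1]
t13.05 clicks 3.247 Mz 0.239 F [ 2.7 -3.5  4.1] p [499.2   3.1]
t13.15 clicks 3.372 Mz 0.223 F [ 3.1 -3.4  4. ] p [499.2   3.1]
t13.25 clicks 3.497 Mz 0.179 F [ 3.  -4.6  3.4] p [499.2   3.2]
t13.35 clicks 3.623 Mz 0.085 F [ 2.5 -3.   3.7] p [499.1   3.2]
t13.45 clicks 3.749 Mz -0.001 F [ 2.4 -3.6  4. ] p [499.1   3.2]
t13.55 clicks 3.874 Mz -0.004 F [ 2.5 -4.5  4.5] p [499.1   3.2]
t13.65 clicks 3.998 Mz 0.074 F [ 3.5 -2.8  4.6] p [499.1   3.2]
```

```bash
python3 -m jog '[[[0,0,0],[0,0,-0.0208],1]]' >/dev/null; python3 q.py
python3 -m jog '[[[0,0,0],[0,0,-0.0208],1]]' >/dev/null; python3 q.py
python3 -m jog '[[[0,0,0],[0,0,-0.0208],1]]' >/dev/null; python3 q.py
python3 -m jog '[[[0,0,0],[0,0,-0.0208],1]]' >/dev/null; python3 q.py
python3 -m jog '[[[0,0,0],[0,0,-0.0208],1]]' >/dev/null; python3 q.py
python3 -m jog '[[[0,0,0],[0,0,-0.0208],1]]' >/dev/null; python3 q.py
python3 -m jog '[[[0,0,0],[0,0,-0.0208],1]]' >/dev/null; python3 q.py
python3 -m jog '[[[0,0,0],[0,0,-0.0208],1]]' >/dev/null; python3 q.py
```

```text
t13.75 clicks 4.121 Mz 0.255 F [ 2.8 -3.7  5. ] p [499.1   3.2]
t13.85 clicks 4.245 Mz 0.287 F [ 2.6 -3.9  4.3] p [499.1   3.2]
t13.95 clicks 4.369 Mz 0.338 F [ 2.8 -3.3  4.2] p [499.1   3.2]
t14.05 clicks 4.494 Mz 0.276 F [ 2.3 -3.3  4.7] p [499.1   3.2]
t14.15 clicks 4.620 Mz 0.156 F [ 1.4 -3.7  5. ] p [499.1   3.2]
t14.25 clicks 4.746 Mz 0.040 F [ 2.2 -2.1  4.4] p [499.1   3.2]
t14.35 clicks 4.871 Mz 0.088 F [ 1.5 -3.2  5.1] p [499.1   3.2]
t14.45 clicks 4.995 Mz 0.173 F [ 1.9 -3.5  4.9] p [499.1   3.2]
```

Mean torque per click was 0.115, 0.118 and 0.119 on clicks 2 to 4, then 0.20 on click 5. Click 5 is therefore the first stiff one, and the target is 7.

```bash
python3 -m jog '[[[0,0,0],[0,0,-0.0208],1]]' >/dev/null; python3 q.py
python3 -m jog '[[[0,0,0],[0,0,-0.0208],1]]' >/dev/null; python3 q.py
python3 -m jog '[[[0,0,0],[0,0,-0.0208],1]]' >/dev/null; python3 q.py
python3 -m jog '[[[0,0,0],[0,0,-0.0208],1]]' >/dev/null; python3 q.py
python3 -m jog '[[[0,0,0],[0,0,-0.0208],1]]' >/dev/null; python3 q.py
python3 -m jog '[[[0,0,0],[0,0,-0.0208],1]]' >/dev/null; python3 q.py
python3 -m jog '[[[0,0,0],[0,0,-0.0208],1]]' >/dev/null; python3 q.py
python3 -m jog '[[[0,0,0],[0,0,-0.0208],1]]' >/dev/null; python3 q.py
```

```text
t14.55 clicks 5.119 Mz 0.314 F [ 1.6 -2.7  4.2] p [499.1   3.3]
t14.65 clicks 5.242 Mz 0.350 F [ 1.9 -2.9  5.1] p [499.1   3.3]
t14.75 clicks 5.366 Mz 0.365 F [ 2.4 -1.5  4.9] p [499.1   3.3]
t14.85 clicks 5.492 Mz 0.292 F [ 2.3 -2.6  4.6] p [499.    3.3]
t14.95 clicks 5.618 Mz 0.232 F [ 1.7 -3.3  4.8] p [499.1   3.3]
t15.05 clicks 5.744 Mz 0.138 F [ 0.9 -2.3  5.1] p [499.1   3.3]
t15.15 clicks 5.869 Mz 0.162 F [ 1.9 -2.5  5.4] p [499.    3.3]
t15.25 clicks 5.994 Mz 0.205 F [ 1.6 -2.4  5.7] p [499.    3.3]
```

```bash
python3 -m jog '[[[0,0,0],[0,0,-0.0208],1]]' >/dev/null; python3 q.py
python3 -m jog '[[[0,0,0],[0,0,-0.0208],1]]' >/dev/null; python3 q.py
python3 -m jog '[[[0,0,0],[0,0,-0.0208],1]]' >/dev/null; python3 q.py
python3 -m jog '[[[0,0,0],[0,0,-0.0208],1]]' >/dev/null; python3 q.py
python3 -m jog '[[[0,0,0],[0,0,-0.0208],1]]' >/dev/null; python3 q.py
python3 -m jog '[[[0,0,0],[0,0,-0.0208],1]]' >/dev/null; python3 q.py
python3 -m jog '[[[0,0,0],[0,0,-0.0208],1]]' >/dev/null; python3 q.py
python3 -m jog '[[[0,0,0],[0,0,-0.0225],1],[[0,0,0],[0,0,-0.0225],1],[[0,0,0],[0,0,-0.0225],1]]' >/dev/null; python3 q.py
```

```text
t15.35 clicks 6.117 Mz 0.322 F [ 1.7 -3.   4.6] p [499.    3.3]
t15.45 clicks 6.241 Mz 0.440 F [ 1.2 -2.2  4.6] p [499.    3.3]
t15.55 clicks 6.365 Mz 0.371 F [ 1.7 -2.3  4.9] p [499.    3.4]
t15.65 clicks 6.490 Mz 0.298 F [ 1.  -3.2  5. ] p [499.    3.3]
t15.75 clicks 6.616 Mz 0.214 F [ 2.5 -1.9  5.1] p [499.    3.4]
t15.85 clicks 6.742 Mz 0.130 F [ 1.  -2.9  5.4] p [499.1   3.4]
t15.95 clicks 6.867 Mz 0.107 F [ 1.3 -3.   5.3] p [499.    3.4]
t16.25 clicks 6.999 Mz 0.007 F [ 1.5 -1.9  5.9] p [499.    3.4]
```

```bash
python3 -m jog '[[[0,0,0],[0,0,0],0.2],[[0,0,0],[0,0,0],-0.4],[[0,0,0],[0,0,0],-0.4],[[0,0,0],[0,0,0],-0.4],[[0,0,0],[0,0,0],-0.4],[[0,0,0.2],[0,0,0],-0.4],[[0,0,0.4],[0,0,0],-0.4],[[0,0,0.7],[0,0,0],-0.4],[[0,0,1],[0,0,0],-0.4],[[0,0,1],[0,0,0],-0.4],[[0,0,1],[0,0,0],-0.4]]'
python3 -m jog '[[[0.4,-0.4,0.3],[0,0,0],-0.4],[[0.8,-0.8,0.3],[0,0,0],-0.4],[[1,-1,0.3],[0,0,0],-0.4],[[1,-1,0.3],[0,0,0],-0.4],[[1,-1,0.3],[0,0,0],-0.4]]' >/dev/null; python3 s.py
python3 - <<'E'
from h import *;from bench import *
j=get_image('top');cv2.imwrite('pics/e.png',cv2.resize(j['frame'][140:290,150:320][...,::-1],None,fx=4,fy=4))
E
```

```text
clock: 17.35
position: [497.9, 3.5, 182.2]
ee_rot: [-0.016, 1.0, 0.0, 0.0]
contact_force: [-1.0, 0.2, -1.0]
gripper_width: 59.5
grasp_force: 0.0
t 17.85 pos [597.3 -97.5 209.1] yaw 1.6016 armang -1.1291 F [-0.2  0.2 -0.4] M [ 0.06   0.089 -0.011] w 59.6 j1,6 [ 0.11 -1.64]
```

View pics/e.png

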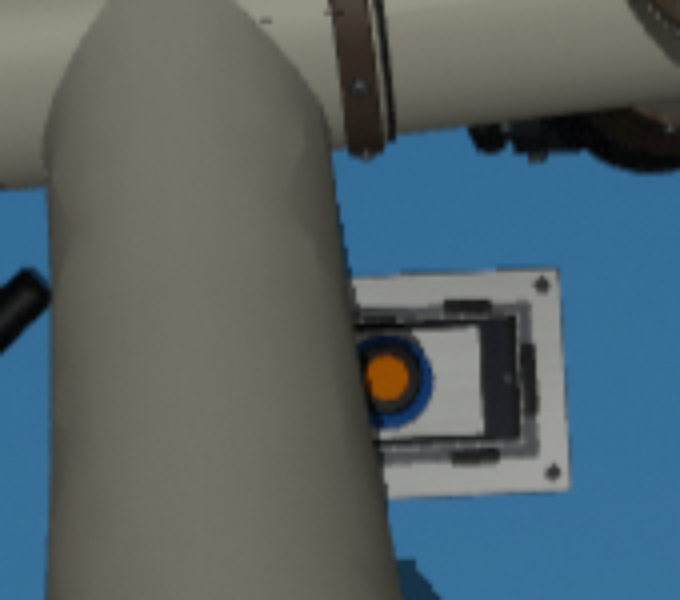

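The top view shows the knob disc at about (387,376), over the middle of the phone. The plate lies square on the glass, the phone is in its bed and the gripper is clear. Handing in.

```bash
python3 -c "
from bench import *
print(job_done())"
```

```text
the job is handed in; nothing more can be done
None
```

The press arm is up against its stop over the phone, and I stopped on the third stiff click (four light, then three stiff, judged by wrist torque). The knob is released, the gripper is clear, and the job was handed in at about 18 s.

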